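Set the waxed reed blocks under the locked dust cover

TASK

Lift the spring plunger knob and slide the clear cover of the setting tray fully open until the plunger drops into its slot, then lay every reed block that is on the table across the two raised rails, each in the bay marked with its own colour, lying flat on both rails. Then lift the plunger again and slide the cover fully shut until the plunger drops home and locks it. Leave the other things on the bench where they lie.

Things in the scene. Friction and masses are not known exactly. Their poses are not given: they have to be found in the camera images.
- tray: Fixed pine setting tray, 530 mm long (own y), 170 mm deep (x -98 to +72 mm, +x is its back), 64 mm high, 72 mm with its cover. Origin on the table at mid-length. The -y half is open-topped; the +y half is a solid deck at 64 mm onto which the cover slides. A steel strip along the front (x = -80 mm) has a 16 mm cross slot for the plunger pin at each end of the cover's travel.
- well (a point): Centre of the floor of the open half (6 mm above the table). Inside: x -62 to +62 mm, y -130 to +126 mm from here, walls 64 mm above the table. Two narrow raised rails, 10 mm wide, run along the tray's y at x = -32 and +32 mm, tops 20 mm above this floor; on them stand five pairs of round-topped posts, 15 mm thick, 14 mm high, 57 mm apart: 42 mm wide bays.
- cover (a joint): Clear sliding cover, m: 0 = fully shut over the open half, 0.265 = fully open at its stop; it opens along the tray's +y. It runs 66 to 72 mm above the table and is 264 mm long in y. About 2 N slides it once the plunger is lifted; it stays where left.
- plunger (a joint): Spring index plunger on the cover, m of lift: 0 = pin right down in a slot (cover locked), 0.009 = pin just clear, or riding on the strip, 0.016 = fully lifted. The spring pulls down with 5 N at 0, 10 N at 0.016. Let go between the slots, the pin rides on the strip; it drops into a slot by itself when the cover is within 3 mm of either end of its travel.
- knob (a point): Middle of the black plunger knob: upright cylinder 32 mm across, 30 mm high, 101 mm above the table when down, at tray x = -80 mm, mid-cover (tray y -132.5 mm shut, +132.5 mm open). It stands 14 mm clear of the cover, over a steel boss 26 mm across, 8 mm high. Grip it from above across its diameter, lift, and drag the cover with it.
- block_red: Loose accordion reed block, a pine bar 112 x 30 x 30 mm with metal reed plates and a red band round its middle, about 90 g; origin at its centre, own x along its length. The four long faces are alike: any may be down. None if absent.
- block_yellow: Loose accordion reed block, a pine bar 112 x 30 x 30 mm with metal reed plates and a yellow band round its middle, about 90 g; origin at its centre, own x along its length. The four long faces are alike: any may be down. None if absent.
- block_blue: Loose accordion reed block, a pine bar 112 x 30 x 30 mm with metal reed plates and a blue band round its middle, about 90 g; origin at its centre, own x along its length. The four long faces are alike: any may be down. None if absent.
- block_white: Loose accordion reed block, a pine bar 112 x 30 x 30 mm with metal reed plates and a white band round its middle, about 90 g; origin at its centre, own x along its length. The four long faces are alike: any may be down. None if absent.
- mark_red (a point): Place of the red block: midway between the two rails at rail-top height (26 mm above the table), with a red patch on the tray floor and red marks on the rails. A block rests across both rails, its length along the tray's x, its centre 15 mm above this point. The bay between posts is 42 mm wide; marks are 57 mm apart along the tray's y.
- mark_yellow (a point): Place of the yellow block: midway between the two rails at rail-top height (26 mm above the table), with a yellow patch on the tray floor and yellow marks on the rails. A block rests across both rails, its length along the tray's x, its centre 15 mm above this point. The bay between posts is 42 mm wide; marks are 57 mm apart along the tray's y.
- mark_blue (a point): Place of the blue block: midway between the two rails at rail-top height (26 mm above the table), with a blue patch on the tray floor and blue marks on the rails. A block rests across both rails, its length along the tray's x, its centre 15 mm above this point. The bay between posts is 42 mm wide; marks are 57 mm apart along the tray's y.
- mark_white (a point): Place of the white block: midway between the two rails at rail-top height (26 mm above the table), with a white patch on the tray floor and white marks on the rails. A block rests across both rails, its length along the tray's x, its centre 15 mm above this point. The bay between posts is 42 mm wide; marks are 57 mm apart along the tray's y.
- corner_guard: Bystander: red lacquered bellows corner guard, three thin faces, 70 x 70 x 45 mm; origin under its middle.
- coupler_slide: Bystander: chrome bass coupler slide, flat bar 110 x 16 x 6 mm along its x with a stud to 20 mm; origin under its middle.
- button1: Bystander: pearl-grey treble button, 26 mm across, 10 mm high; origin under its middle.
- button2: Bystander: second pearl-grey treble button, 26 mm across, 10 mm high; origin under its middle.
- spring_hook: Bystander: blued steel spring hook with a dark wooden handle, 145 mm along its x, 12 mm thick; origin under its middle.
- driver: Bystander: screwdriver lying along its x, about 200 mm; origin under its middle.
- wax_jar: Bystander: amber jar with a steel cap, 64 mm across, 75 mm high; origin under its middle.
Mind the look-alikes: they are no part of the job. What is shaped like the block_red but pink or turquoise is not meant.

How it is judged:
By the outcome, as a careful person would: the job done as asked, in the order asked, and still so for the second after the job is handed in, with the robot touching nothing.
Of block_red, block_yellow, block_blue, block_white only 2 to 4 are there at a start; the rules pass over those that are not, and their reading is None.
At some moment in a run one of block_red, block_yellow, block_blue, block_white may be knocked a few centimetres aside while the robot is not near it.
Once in a run the grip may slacken for a moment while it holds something.
It also fails if it takes over 210 s, if anything falls off the work surface, if the arm or the gripper's body presses on something with over 40 N, if the wrist force passes 120 N, or if a joint passes its speed limit or range.

ROBOT

A 6-joint arm with a two-finger parallel gripper is mounted at the origin on the work surface. World frame = base frame: x ahead of the robot, y to its left, z up, the work surface at z = 0. Lengths are in m, angles in degrees, forces in N, time in s.
With the tool pointing down it reaches from about 0.4 to 0.825 m from the base axis. Payload 7 kg.
Tool frame: the origin (TCP) lies between the finger pads; the fingertips stand 19 mm ahead of it and the grasp point (between the pads) is the TCP; z points along the fingers, y is the line along which they close (so a half turn about z gives the same grasp; the last joint's range is limited). The gripper opens to 88 mm and grips with 3 to 60 N. Pads are 19 mm wide; open, the fingers measure 130 mm over their backs; the gripper's body (78 mm by 193 mm) begins 47 mm behind the grasp point.
Start: joints at [-55.686, 20.546, 0.682, 0, -70.136, -16.507], TCP at [0.206, -0.643, 0.246] pointing down, gripper open.
Joint ranges: [-176.03, 176.03], [-82.01, 121.73], [-58.28, 71.71], [-173.87, 95.51], [-174.79, -0.11], [-173.66, 173.66]. Speed limits (degrees/s): [136.94, 136.94, 172.46, 180, 180, 180].

INTERFACE

Orientations are given as [roll, pitch, yaw] about the fixed x, y, z axes, in that order (R = Rz(yaw) Ry(pitch) Rx(roll)).
In Python, from plant import get_obs, snapshot, close_job, spot_in, spot_point gives the robot as it stands.
- The arm moves only by the tool play_rows, never from a script. Its argument "plan" is a list of rows, each a list of 6 numbers: the shift along the tool's x, y, z in cm, then the turn, a rotation vector about the tool's x, y, z in degrees. A call has 1 to 20 rows; each row shifts and turns the commanded pose from where the row before left it, along the tool's axes as they then stand; what a row does not reach is not made up. A row lasts 1/12 s, in which the tool goes at most 41.7 mm and 7.16 degrees, less where a joint would pass 70% of its speed; a pose out of reach is approached as far as the arm can. A call is refused whole if a number of a shift passes 4.17 or a number of a turn 7.16, either way. A call with a gripper value outside its range is refused whole. "grip" is the finger opening in cm, from 0 to 8.76, set as the call begins (left out, the last holds). The fingers move at their own pace and stop on an object; the grip force is fixed at half the most. Time passes only in rows, so rows that do not move let the fingers close. It gives the time, the measured TCP pose, the force, the opening and the grip force at its end, in the units of the state.
- get_obs(): the state, without advancing time (a new reading comes with each control period).
- snapshot(name): name is "scene" or "top" or "wrist"; returns a dict with "frame" (420x560x3 uint8, red, green, blue), "fx", "fy", "cx", "cy" (pixels), "k1" (the pictures are not rectified: a ray, as slopes to the right and down, at radius r is drawn at 1 + k1 r^2 times it, then the intrinsics apply), "position" and "attitude" of the camera in the world. Camera axes: x right, y down, z forward; pixel columns grow to the right and rows downward; lengths in m; the calibration is good to about 2 mm. A picture is of the moment at which its call begins. There is no depth.
- close_job(): hands the job in; it is judged then, once.
Trained networks look in the newest picture that a camera, given by its name, has taken for a name from the list of things; names that differ only in an ending like _2 or _b are one class to them, and where a whole thing is asked for, a point or a joint stands for the part that bears it (a point fixed in the world has none). Each returns a list of dicts, best first, with "score" (0 to 1); they miss things now and then, are a little off and sometimes report something else, mostly with a low value. They report only what shows in the picture. A call takes as long as a camera call. They do not tell look-alikes from the thing itself.
- spot_in(camera, thing): "position" ([x, y, z] in m, in world coordinates, good to about 4 mm: the middle of the surface that is visible of it).
- spot_point(camera, thing): "position" ([x, y, z] in m, in world coordinates, good to about 4 mm: a listed point, or the origin of a listed thing).
The state is a dict: "clock": time; "joint_pos": joint angles; "qvel": joint speeds; "tau": joint torques, N m; "tool_pos": TCP position; "orientation": TCP orientation; "force": force on the tool from outside, world axes, zero at the start; "moment": the same for the moment, N m; "opening": finger opening in m; "gripper_force": force on a finger pad.
Only numpy, scipy, OpenCV 4.12 (cv2) and the standard library are available. Lean on these libraries where they do the work, as an engineer would, in place of code of your own. Each camera call takes 0.05 s, during which the arm holds its last target. There are 200 camera calls.

## Working session

There is one attempt and no reset: what is moved stays moved. The work goes in short steps, Python scripts to look and compute and a tool call to move; the robot and the scene stay as the last step left them, time stands still between calls to the robot, and variables do not carry over. Pictures are saved under pics/ and viewed, at most 14 in all, crops included, and the job is handed in when it is done.

Besides the shell and the picture viewer there is one more tool, called after "Request:" as name(argument=value, ...), one argument or row to a line, values as JSON. play_rows: Moves the arm, as the interface text tells. Its arguments: {"type":"object","properties":{"plan":{"type":"array","items":{"type":"array","items":{"type":"number"}}},"grip":{"type":"number"}},"required":["plan"]}

```bash
mkdir -p pics; ls; cat > h.py <<'E'
import numpy as np, cv2
from plant import *
from scipy.spatial.transform import Rotation as R
def snap(c,fn=None):
    s=snapshot(c)
    if fn: cv2.imwrite('pics/'+fn,s['frame'][:,:,::-1])
    return s
E
python3 - <<'E'
from h import *
o=get_obs(); print(o)
for c in ['scene','top']:
    s=snap(c,c+'0.png'); print({k:v for k,v in s.items() if k!='frame'})
    for n in ['tray','well','knob','block_red','block_yellow','block_blue','block_white','mark_red','mark_yellow','mark_blue','mark_white','corner_guard','coupler_slide','button1','spring_hook','driver','wax_jar']:
        print(n,[(np.round(d['position'],3).tolist(),round(d['score'],2)) for d in spot_point(c,n)[:6]])
E
```

```text
pics
{'clock': 0.0, 'joint_pos': array([-5.56848113e+01,  2.05902395e+01,  6.33833637e-01, -2.24717293e-02,
       -7.01361428e+01, -1.65067556e+01]), 'qvel': array([ 0.04087646, -0.00963725, -0.03572551, -0.05405452, -0.05502317,
       -0.02057706]), 'tau': array([ 9.44304229e-04, -5.82711160e+01,  2.93062592e+01,  6.99709520e+00,
        6.88963104e-03, -1.85733165e-04]), 'tool_pos': array([ 0.20628232, -0.64221622,  0.24462922]), 'orientation': array([ 1.79905263e+02, -6.04425676e-03, -1.62199214e+02]), 'force': array([0.14316674, 0.35911823, 0.33620788]), 'moment': array([-0.01363552, -0.04267524,  0.02900012]), 'gripper_force': 0.0, 'opening': 0.08748497561609146}
{'fx': 415.42780938055114, 'fy': 415.42780938055114, 'cx': 282.215434629996, 'cy': 213.06774938422697, 'k1': -0.019020985374708105, 'position': array([1.0887013 , 0.77522774, 0.81280038]), 'attitude': array([-124.61391656,    0.60166052,  143.22406078])}
tray [([0.608, 0.147, -0.001], 0.96)]
well []
knob [([0.519, 0.024, 0.098], 0.64)]
block_red [([0.31, -0.223, 0.013], 0.73), ([0.258, -0.468, 0.012], 0.68), ([0.417, 
[... 1057 characters left out ...]
0], 0.7), ([0.418, 0.437, 0.003], 0.53)]
well []
knob [([0.52, 0.026, 0.102], 0.6)]
block_red [([0.478, -0.259, 0.015], 0.83), ([0.656, -0.454, 0.019], 0.83), ([0.417, -0.386, 0.018], 0.81), ([0.309, -0.223, 0.016], 0.61), ([0.258, -0.466, 0.017], 0.6)]
block_yellow []
block_blue []
block_white [([0.596, -0.339, 0.012], 0.65)]
mark_red []
mark_yellow []
mark_blue []
mark_white []
corner_guard [([0.311, 0.366, -0.002], 0.8)]
coupler_slide [([0.434, 0.019, 0.003], 0.6)]
button1 [([0.415, -0.105, -0.001], 0.42), ([0.691, -0.228, -0.002], 0.4), ([0.417, -0.383, 0.018], 0.2)]
spring_hook [([0.257, -0.37, -0.0], 0.68)]
driver [([0.473, -0.521, 0.004], 0.95)]
wax_jar [([0.418, 0.437, 0.004], 0.96)]
```

View pics/top0.png

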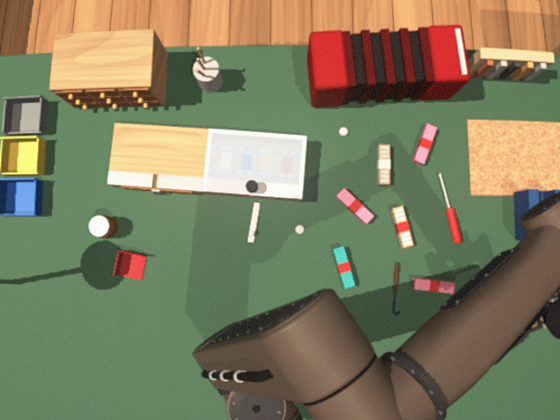

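View pics/scene0.png

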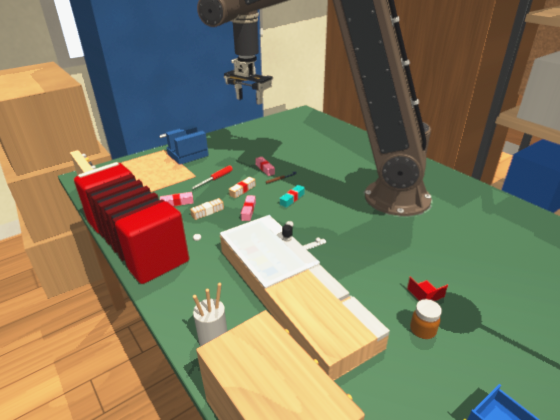

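The top view shows the knob at (252,186). The candidates are pine blocks at (384,165) with a pale band and (402,227) with a red band, pink look-alikes at (355,205), (425,144) and (434,286), and a turquoise one at (345,267). Next is a close crop to check the choice and to measure the yaw angles.

```bash
cat >> h.py <<'E'
def K(s): return np.array([[s['fx'],0,s['cx']],[0,s['fy'],s['cy']],[0,0,1.]]), np.array([s['k1'],0,0,0.])
def rot(s): return R.from_euler('xyz',s['attitude'],degrees=True)
def unproj(s,uv,z):
    k,d=K(s); p=cv2.undistortPoints(np.array(uv,float).reshape(-1,1,2),k,d)[:,0]
    r=rot(s).apply(np.c_[p,np.ones(len(p))]); c=np.array(s['position'])
    return c+r*((z-c[2])/r[:,2])[:,None]
def proj(s,P):
    k,d=K(s); p=rot(s).inv().apply(np.atleast_2d(P)-s['position'])
    return cv2.projectPoints(p,np.zeros(3),np.zeros(3),k,d)[0][:,0]
E
python3 - <<'E'
from h import *
im=cv2.imread('pics/top0.png'); 
cv2.imwrite('pics/crop1.png',np.vstack([cv2.resize(im[120:300,325:460],None,fx=3,fy=3,interpolation=cv2.INTER_CUBIC)]))
cv2.imwrite('pics/crop2.png',cv2.resize(im[115:205,100:315],None,fx=3.6,fy=3.6,interpolation=cv2.INTER_CUBIC))
s=snap('top')
hsv=cv2.cvtColor(im,cv2.COLOR_BGR2HSV)
ng=((hsv[...,0]<35)|(hsv[...,0]>95)|(hsv[...,1]<70)).astype(np.uint8)
n,l,st,ce=cv2.connectedComponentsWithStats(ng)
for q in [(384,165),(402,227)]:
    m=(l==l[q[1],q[0]]); ys,xs=np.nonzero(m); P=unproj(s,np.c_[xs,ys],0.03)[:,:2]
    r=cv2.minAreaRect(P.astype(np.float32)*1000); print(q,m.sum(),r, P.mean(0))
    c=P-P.mean(0); w,v=np.linalg.eigh(c.T@c); print(np.degrees(np.arctan2(v[1,1],v[0,1])))
E
```

```text
(384, 165) 189594 ((487.30340576171875, -43.27032470703125), (1758.6231689453125, 1278.41064453125), 89.82350158691406) [ 0.49238835 -0.04878528]
88.30073054343272
(402, 227) 189594 ((487.30340576171875, -43.27032470703125), (1758.6231689453125, 1278.41064453125), 89.82350158691406) [ 0.49238835 -0.04878528]
88.30073054343272
```

View pics/crop1.png

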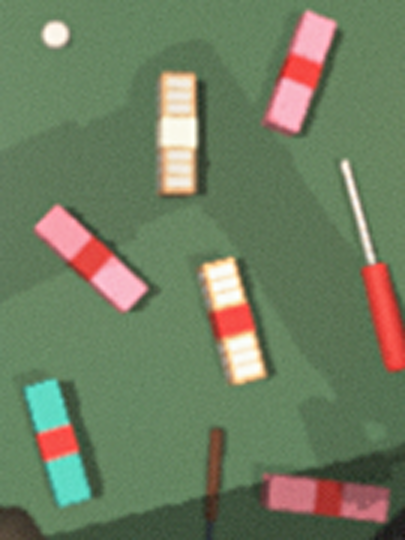

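View pics/crop2.png

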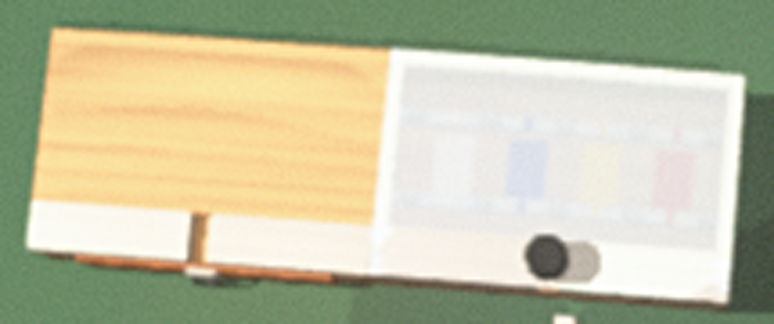

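The crop confirms two pine blocks: white band at crop (178,132) and red band at (232,320). The pink and turquoise blocks are not meant. From +y to -y the bays run white, blue, yellow, red.

```bash
python3 - <<'E'
from h import *
s=snap('top')
c=lambda a,o,f:np.array(a,float)/f+o
d=unproj(s,c([(52,28),(27,248)],(100,115),3.6),.064);e=unproj(s,c([(745,75),(727,303)],(100,115),3.6),.072)
print(d,e)
for a,b in [(d[0],e[0]),(d[1],e[1])]:
    v=a-b; print('yaw',np.degrees(np.arctan2(-v[0],v[1])),np.hypot(*v[:2]))
for n,p in dict(w=[(178,73),(178,193)],r=[(219,262),(248,380)],rband=[(232,320)]*2,wband=[(178,132)]*2).items():
    P=unproj(s,c(p,(325,120),3),.03); v=P[0]-P[1]; print(n,P.mean(0),np.hypot(*v[:2]),np.degrees(np.arctan2(v[1],v[0])))
o=get_obs(); print(o['tool_pos'],R.from_euler('xyz',o['orientation'],degrees=True).as_matrix().round(3))
E
```

```text
[[0.70244446 0.40543913 0.064     ]
 [0.53183793 0.41752924 0.064     ]] [[ 0.65962279 -0.12428119  0.072     ]
 [ 0.48914135 -0.11031713  0.072     ]]
yaw -4.621641319787572 0.5314483101883373
yaw -4.624488145448164 0.5295703775134483
w [ 0.59086907 -0.33931497  0.03      ] 0.11178258042850771 -1.3316024353379912
r [ 0.41803121 -0.38727461  0.03      ] 0.11032432937529581 13.137357805134712
rband [ 0.4188398  -0.38582789  0.03      ] 0.0 0.0
wband [ 0.59149543 -0.33924627  0.03      ] 0.0 0.0
[ 0.20641391 -0.64266061  0.24556162] [[-0.952 -0.306  0.   ]
 [-0.306  0.952 -0.   ]
 [-0.    -0.    -1.   ]]
```

```bash
cat >> h.py <<'E'
YAW=np.radians(-4.62); TO=np.array([.6082,.1457])
EX=np.array([np.cos(YAW),np.sin(YAW)]); EY=np.array([-EX[1],EX[0]])
def tray(x,y): return TO+x*EX+y*EY
def to_tray(p): d=np.array(p)[:2]-TO; return np.array([d@EX,d@EY])
def go(pos,ang):
    """turn about tool z, and shift (cm) in tool axes after that turn; ang = world angle of tool y"""
    o=get_obs(); M=R.from_euler('xyz',o['orientation'],degrees=True).as_matrix()
    a=np.degrees(np.arctan2(M[1,1],M[0,1])); t=(a-ang+90)%180-90
    b=np.radians(a-t); Y=np.array([np.cos(b),np.sin(b),0]); Z=np.array([0,0,-1.]); X=np.cross(Y,Z)
    d=(np.array(pos)-o['tool_pos'])*100
    print('tcp',o['tool_pos'].round(4),'ang',round(a,2),'open',round(o['opening'],4),'F',o['force'].round(1),'turn',round(t,2),'tilt',np.degrees(M[:2,2]).round(2),'shift',[round(d@v,2) for v in (X,Y,Z)])
E
python3 -c "
from h import *
p=tray(-.08,-.1325);print(p);go([*p,.246],85.4)"
```

```text
[0.51778748 0.02007426]
tcp [ 0.2064 -0.6427  0.2456] ang 107.8 open 0.0878 F [-0.2 -0.6 -0.3] turn 22.4 tilt [ 0. -0.] shift [np.float64(-25.72), np.float64(68.56), np.float64(-0.04)]
```

Request:
play_rows(
  plan=[
    [0,0,0,0,0,5.6],
    [0,0,0,0,0,5.6],
    [0,0,0,0,0,5.6],
    [0,0,0,0,0,5.6],
  ],
)

```text
clock: 2.23
tool_pos: [0.2064, -0.6427, 0.2456]
orientation: [-180.0, 0.0, 175.1]
force: [-0.4, -1.0, -0.6]
opening: 0.0878
gripper_force: 0.0
```

Request:
play_rows(
  plan=[
    [-1.3,3.43,0,0,0,0],
    [-1.3,3.43,0,0,0,0],
    [-1.3,3.43,0,0,0,0],
    [-1.3,3.43,0,0,0,0],
    [-1.3,3.43,0,0,0,0],
    [-1.3,3.43,0,0,0,0],
    [-1.3,3.43,0,0,0,0],
    [-1.3,3.43,0,0,0,0],
    [-1.3,3.43,0,0,0,0],
    [-1.3,3.43,0,0,0,0],
    [-1.3,3.43,0,0,0,0],
    [-1.3,3.43,0,0,0,0],
    [-1.3,3.43,0,0,0,0],
    [-1.3,3.43,0,0,0,0],
    [-1.3,3.43,0,0,0,0],
    [-1.3,3.43,0,0,0,0],
    [-1.3,3.43,0,0,0,0],
    [-1.3,3.43,0,0,0,0],
    [-1.3,3.43,0,0,0,0],
    [-1.3,3.43,0,0,0,0],
  ],
)

```text
clock: 3.9
tool_pos: [0.521, 0.0222, 0.246]
orientation: [180.0, 0.0, 175.4]
force: [0.7, -1.6, -0.2]
opening: 0.0876
gripper_force: 0.0
```

```bash
python3 -c "
from h import *
go([*tray(-.08,-.1325),.12],85.4)
s=snap('wrist','w1.png')
print([(d['position'],d['score']) for d in spot_point('wrist','knob')], proj(s,[[*tray(-.08,-.1325),.116]]))
for n in ['red','yellow','blue','white']: print(n,[(d['position'],to_tray(d['position']),d['score']) for d in spot_point('wrist','mark_'+n)])
"
```

```text
tcp [0.521  0.0222 0.246 ] ang 85.43 open 0.0876 F [ 0.7 -1.6 -0.2] turn 0.03 tilt [0.05 0.02] shift [np.float64(0.3), np.float64(-0.24), np.float64(12.6)]
[([0.5207, 0.0221, 0.1012], 0.66)] [[275.62287095 195.49732593]]
red [([0.4333, 0.0232, 0.0005], array([-0.16446473, -0.13618962]), 0.71)]
yellow []
blue [([0.4358, 0.0247, 0.0008], array([-0.16209367, -0.13449313]), 0.34)]
white []
```

View pics/w1.png

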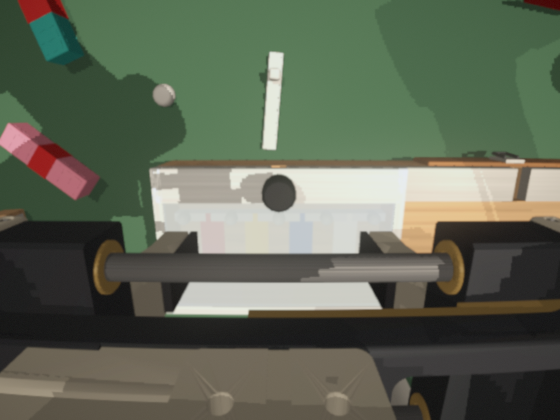

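The wrist view shows the knob at about (278,193), within a few pixels of the prediction. I'll go down on it.

Request:
play_rows(
  plan=[
    [0.1,0,2.5,0,0,0],
    [0.1,0,2.5,0,0,0],
    [0,-0.1,2.5,0,0,0],
    [0,0,2.5,0,0,0],
    [0,0,2.0,0,0,0],
    [0,0,1.5,0,0,0],
    [0,0,0.7,0,0,0],
    [0,0,0,0,0,0],
    [0,0,0,0,0,0],
  ],
)

```text
clock: 4.95
tool_pos: [0.5186, 0.0189, 0.1041]
orientation: [-180.0, 0.0, 175.4]
force: [-0.3, 0.4, 0.6]
opening: 0.0875
gripper_force: 0.0
```

Request:
play_rows(
  grip=2.5,
  plan=[
    [0,0,0,0,0,0],
    [0,0,0,0,0,0],
    [0,0,0,0,0,0],
    [0,0,0,0,0,0],
    [0,0,0,0,0,0],
    [0,0,0,0,0,0],
    [0,0,0,0,0,0],
    [0,0,0,0,0,0],
    [0,0,0,0,0,0],
    [0,0,0,0,0,0],
  ],
)

```text
clock: 5.78
tool_pos: [0.5188, 0.022, 0.1036]
orientation: [179.8, 0.1, 175.4]
force: [-3.9, 15.1, 1.2]
opening: 0.0312
gripper_force: 30.0
```

Request:
play_rows(
  plan=[
    [0,0.15,0,0,0,0],
    [0,0.15,0,0,0,0],
    [0,0,-0.5,0,0,0],
    [0,0,-0.5,0,0,0],
    [0,0,-0.35,0,0,0],
    [0,0,0,0,0,0],
    [0,0,0,0,0,0],
  ],
)

```text
clock: 6.37
tool_pos: [0.5187, 0.0226, 0.117]
orientation: [180.0, 0.0, 175.4]
force: [3.1, 2.3, -10.2]
opening: 0.0311
gripper_force: 30.0
```

Request:
play_rows(
  plan=[
    [0,0.5,0,0,0,0],
    [0,1.0,0,0,0,0],
    [0,1.5,0,0,0,0],
    [0,1.5,0,0,0,0],
    [0,1.5,0,0,0,0],
    [0,1.5,0,0,0,0],
    [0,1.5,0,0,0,0],
    [0,1.5,0,0,0,0],
    [0,1.5,0,0,0,0],
    [0,1.5,0,0,0,0],
    [0,1.5,0,0,0,0],
    [0,1.5,0,0,0,0],
    [0,1.5,0,0,0,0],
    [0,1.5,0,0,0,0],
    [0,1.5,0,0,0,0],
    [0,1.5,0,0,0,0],
    [0,1.5,0,0,0,0],
    [0,1.0,0,0,0,0],
    [0,0.7,0,0,0,0],
    [0,0,0,0,0,0],
  ],
)

```text
clock: 8.03
tool_pos: [0.5392, 0.2793, 0.1164]
orientation: [-180.0, -0.0, 175.4]
force: [2.6, 1.7, -9.3]
opening: 0.0308
gripper_force: 30.0
```

```bash
python3 -c "
from h import *
go([*(np.array([.5187,.0226])+.265*EY),.117],85.4);print(to_tray(get_obs()['tool_pos']))"
```

```text
tcp [0.5392 0.2793 0.1164] ang 85.43 open 0.0308 F [ 2.6  1.7 -9.3] turn 0.03 tilt [-0.03 -0.03] shift [np.float64(-0.02), np.float64(0.74), np.float64(-0.06)]
[-0.07954051  0.12764285]
```

Request:
play_rows(
  plan=[
    [0,0.4,0,0,0,0],
    [0,0.4,0,0,0,0],
    [0,0,0,0,0,0],
    [0,0,0.5,0,0,0],
    [0,0,0.5,0,0,0],
    [0,0,0.35,0,0,0],
    [0,0,0,0,0,0],
    [0,0,0,0,0,0],
  ],
)

```text
clock: 8.7
tool_pos: [0.5398, 0.2864, 0.1037]
orientation: [-180.0, -0.0, 175.4]
force: [0.6, -0.3, -3.7]
opening: 0.031
gripper_force: 30.0
```

Request:
play_rows(
  grip=6,
  plan=[
    [0,0,0,0,0,0],
    [0,0,0,0,0,0],
    [0,0,0,0,0,0],
    [0,0,0,0,0,0],
    [0,0,0,0,0,0],
    [0,0,-2,0,0,0],
    [0,0,-3,0,0,0],
    [0,0,-3,0,0,0],
    [0,0,-3,0,0,0],
    [0,0,-3,0,0,0],
    [0,0,0,0,0,0],
  ],
)

```text
clock: 9.62
tool_pos: [0.5424, 0.2881, 0.2508]
orientation: [179.6, 0.5, 175.5]
force: [0.9, 0.6, 1.2]
opening: 0.0597
gripper_force: 0.0
```

```bash
python3 -c "
from h import *
s=snap('wrist','w2.png'); t=snap('top','t2.png'); 
for c in ['wrist','top']: print([(d['position'],to_tray(d['position']),d['score']) for d in spot_point(c,'knob')])
for n in ['block_white','block_red']: print(n,[(d['position'],round(d['score'],2)) for d in spot_point('top',n)])
go([.591,-.339,.15],88.7)
a=s['frame'][:,:,::-1];b=cv2.resize(t['frame'][100:310,90:470,::-1],None,fx=1.47,fy=1.47)
b=np.vstack([cv2.resize(a,(373,280)),cv2.resize(b,(373,206))]) if 0 else b
cv2.imwrite('pics/t2c.png',b)
"
```

```text
[([0.5405, 0.2845, 0.0986], array([-0.07865994,  0.13289599]), 0.9)]
[]
block_white [([0.5929, -0.3361, 0.01], 0.66)]
block_red [([0.2592, -0.4681, 0.0197], 0.92), ([0.3104, -0.2268, 0.0158], 0.82), ([0.6556, -0.4569, 0.0143], 0.76), ([0.4792, -0.257, 0.0189], 0.66)]
tcp [0.5394 0.2862 0.2422] ang 85.4 open 0.0602 F [-0.4  0.9 -0.2] turn -3.3 tilt [-0.1  -0.08] shift [np.float64(-6.58), np.float64(-62.39), np.float64(9.22)]
```

View pics/t2c.png

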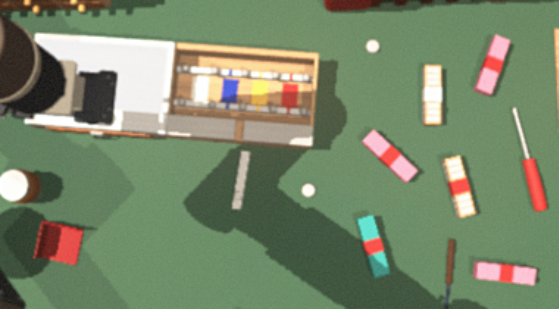

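Cover is open, with the knob down at z≈0.099. The well is clear, with patches at crop (201,92) white, (230,93) blue, (261,94) yellow and (290,96) red. The blocks have not moved. Next is the white block.

Request:
play_rows(
  grip=6,
  plan=[
    [0,0,0,0,0,-3.3],
    [-0.37,-3.47,0,0,0,0],
    [-0.37,-3.47,0,0,0,0],
    [-0.37,-3.47,0,0,0,0],
    [-0.37,-3.47,0,0,0,0],
    [-0.37,-3.47,0,0,0,0],
    [-0.37,-3.47,0,0,0,0],
    [-0.37,-3.47,0,0,0,0],
    [-0.37,-3.47,0,0,0,0],
    [-0.37,-3.47,0,0,0,0],
    [-0.37,-3.47,0,0,0,0],
    [-0.37,-3.47,0,0,0,0],
    [-0.37,-3.47,0,0,0,0],
    [-0.37,-3.47,0,0,0,0],
    [-0.37,-3.47,0,0,0,0],
    [-0.37,-3.47,0,0,0,0],
    [-0.37,-3.47,0,0,0,0],
    [-0.37,-3.47,0,0,0,0],
    [-0.37,-3.47,0,0,0,0],
    [0,0,0,0,0,0],
  ],
)

```text
clock: 11.58
tool_pos: [0.5916, -0.3445, 0.2411]
orientation: [-180.0, -0.2, 178.5]
force: [0.6, 0.9, -0.5]
opening: 0.0601
gripper_force: 0.0
```

```bash
python3 -c "
from h import *
s=snap('wrist','w3.png')
print([(d['position'],d['score']) for d in spot_point('wrist','block_white')],proj(s,[[.591,-.339,.03]]))
go([.591,-.339,.02],88.7)
t=snap('top','t3.png')
P=unproj(t,np.array([(201,92),(230,93),(261,94),(290,96)])/1.47+[90,100],.007)
print([to_tray(p) for p in P])
for n in ['red','yellow','blue','white']: print(n,[(to_tray(d['position']),d['position'][2],round(d['score'],2)) for d in spot_point('top','mark_'+n)])
print([(to_tray(d['position']),d['position'],d['score']) for d in spot_point('top','knob')],[(to_tray(d['position']),d['position'],d['score']) for d in spot_point('top','well')])
cv2.imwrite('pics/t3c.png',cv2.resize(t['frame'][115:205,100:315,::-1],None,fx=3.6,fy=3.6,interpolation=cv2.INTER_CUBIC))
"
```

```text
[([0.5936, -0.3384, 0.0122], 0.77)] [[283.16800781 181.47684312]]
tcp [ 0.5915 -0.3407  0.2414] ang 88.55 open 0.0599 F [-0.3  0.3 -0.2] turn -0.15 tilt [-0.18  0.05] shift [np.float64(0.06), np.float64(0.17), np.float64(22.14)]
[array([-0.00545841, -0.04953143]), array([-0.00305955, -0.10472652]), array([-0.0003017 , -0.16348654]), array([ 0.00030312, -0.21850012])]
red [(array([-0.00059374, -0.21364198]), 0.0257, 0.82)]
yellow [(array([-0.00043574, -0.15724602]), 0.03, 0.93)]
blue [(array([ 0.00282729, -0.10451185]), 0.031, 0.73), (array([ 0.00060628, -0.12917087]), 0.0095, 0.57), (array([ 0.02623734, -0.48235392]), 0.0108, 0.2)]
white [(array([ 0.0026641 , -0.04041674]), 0.0288, 0.89)]
[(array([-0.07930531,  0.13715786]), [0.5402, 0.2888, 0.0997], 0.56)] [(array([-0.00039349, -0.13045557]), [0.5973, 0.0157, 0.0072], 0.9)]
```

View pics/w3.png

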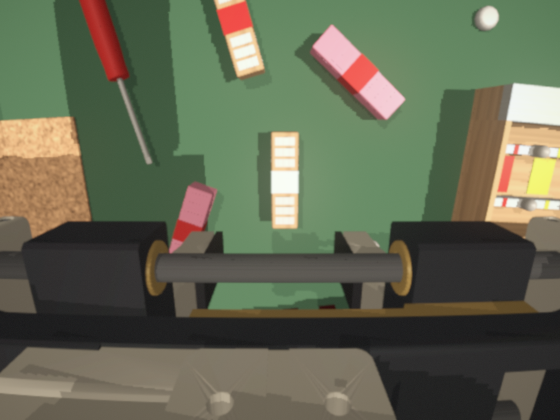

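View pics/t3c.png

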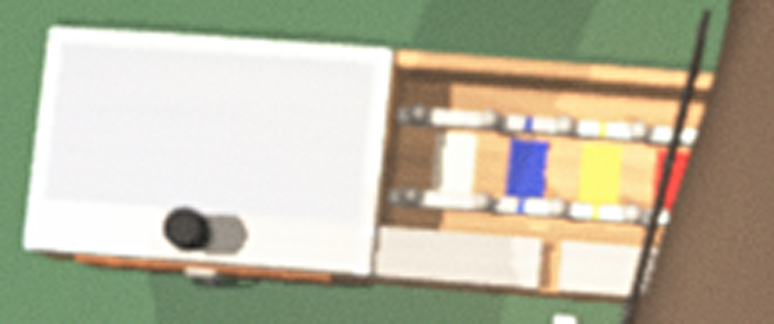

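The white block sits at (285,182), square to the gripper and about 2 mm to the right. In the tray, post pairs show at crop columns of about 490/478, 563/552 and 635/622.

```bash
python3 -c "
from h import *
t=snap('top')
P=unproj(t,np.array([(490,120),(478,200),(563,127),(552,207),(635,131),(622,214)])/3.6+[100,115],.038)
print(np.array([to_tray(p) for p in P]))
go([.591,-.337,.018],88.7)
"
```

```text
[[ 0.03069761 -0.07533458]
 [-0.03141537 -0.07197304]
 [ 0.02962706 -0.13124222]
 [-0.03230976 -0.12835285]
 [ 0.0308952  -0.18598899]
 [-0.03339265 -0.18150543]]
tcp [ 0.5926 -0.3385  0.2439] ang 88.78 open 0.0599 F [-0.1  1.2  0.3] turn 0.08 tilt [ 0.03 -0.  ] shift [np.float64(0.16), np.float64(0.14), np.float64(22.59)]
```

Request:
play_rows(
  plan=[
    [0.1,0.15,2.5,0,0,0],
    [0,0,2.5,0,0,0],
    [0,0,2.5,0,0,0],
    [0,0,2.5,0,0,0],
    [0,0,2.5,0,0,0],
    [0,0,2.5,0,0,0],
    [0,0,2.5,0,0,0],
    [0,0,2.0,0,0,0],
    [0,0,1.5,0,0,0],
    [0,0,0.8,0,0,0],
    [0,0,0,0,0,0],
    [0,0,0,0,0,0],
  ],
)

```text
clock: 13.08
tool_pos: [0.5917, -0.3377, 0.026]
orientation: [-180.0, 0.0, 178.7]
force: [0.2, -0.2, 1.0]
opening: 0.06
gripper_force: 0.0
```

Request:
play_rows(
  grip=2,
  plan=[
    [0,0,0,0,0,0],
    [0,0,0,0,0,0],
    [0,0,0,0,0,0],
    [0,0,0,0,0,0],
    [0,0,0,0,0,0],
    [0,0,0,0,0,0],
    [0,0,0,0,0,0],
  ],
)

```text
clock: 13.67
tool_pos: [0.5916, -0.3378, 0.026]
orientation: [-180.0, 0.0, 178.7]
force: [-1.2, 0.9, 4.2]
opening: 0.0299
gripper_force: 30.0
```

Request:
play_rows(
  plan=[
    [0,0,-1.0,0,0,0],
    [0,0,-2.0,0,0,0],
    [0,0,-2.5,0,0,0],
    [0,0,-2.5,0,0,0],
    [0,0,-1.5,0,0,0],
    [0,0,0,0,0,1.65],
    [0,0,0,0,0,1.65],
    [0,0,0,0,0,0],
  ],
)

```text
clock: 14.33
tool_pos: [0.5914, -0.3378, 0.1215]
orientation: [-180.0, 0.0, 175.3]
force: [0.8, -0.2, -2.2]
opening: 0.0299
gripper_force: 30.0
```

```bash
python3 -c "
from h import *
print(get_obs()['gripper_force']);go([*tray(0,-.0435),.12],85.4)"
```

```text
30.000211000442505
tcp [ 0.5914 -0.3378  0.1215] ang 85.33 open 0.0299 F [ 0.8 -0.2 -2.2] turn -0.07 tilt [ 0.05 -0.  ] shift [np.float64(2.2), np.float64(43.98), np.float64(0.15)]
```

Request:
play_rows(
  plan=[
    [0.1,1.5,0,0,0,0],
    [0.15,3.0,0,0,0,0],
    [0.15,3.0,0,0,0,0],
    [0.15,3.0,0,0,0,0],
    [0.15,3.0,0,0,0,0],
    [0.15,3.0,0,0,0,0],
    [0.15,3.0,0,0,0,0],
    [0.15,3.0,0,0,0,0],
    [0.15,3.0,0,0,0,0],
    [0.15,3.0,0,0,0,0],
    [0.15,3.0,0,0,0,0],
    [0.15,3.0,0,0,0,0],
    [0.15,3.0,0,0,0,0],
    [0.15,3.0,0,0,0,0],
    [0.15,3.0,0,0,0,0],
    [0,0.5,0,0,0,0],
    [0,0,0,0,0,0],
    [0,0,0,0,0,0],
  ],
)

```text
clock: 15.83
tool_pos: [0.6042, 0.1029, 0.1203]
orientation: [-180.0, -0.0, 175.5]
force: [-0.6, -0.6, -0.7]
opening: 0.0297
gripper_force: 30.0
```

```bash
python3 -c "
from h import *
print(get_obs()['gripper_force']);go([*tray(0,-.0435),.052],85.4)
s=snap('wrist','w4.png')
for q in ['white','blue','yellow','red']: print(q,[(to_tray(d['position']),d['position'][2],round(d['score'],2)) for d in spot_point('wrist','mark_'+q)])
print([d for d in spot_point('wrist','block_white')])
"
```

```text
29.999760389328003
tcp [0.6042 0.1029 0.1203] ang 85.51 open 0.0297 F [-0.6 -0.6 -0.7] turn 0.11 tilt [-0.04 -0.02] shift [np.float64(-0.05), np.float64(-0.05), np.float64(6.83)]
white []
blue [(array([ 0.001456  , -0.10492364]), 0.0267, 0.66)]
yellow [(array([ 0.00370616, -0.0421384 ]), 0.1098, 0.65), (array([-0.00161573, -0.15754202]), 0.0262, 0.62)]
red [(array([ 0.00458333, -0.21563145]), 0.0257, 0.77)]
[{'position': [0.6049, 0.1052, 0.1143], 'score': 0.56}]
```

View pics/w4.png

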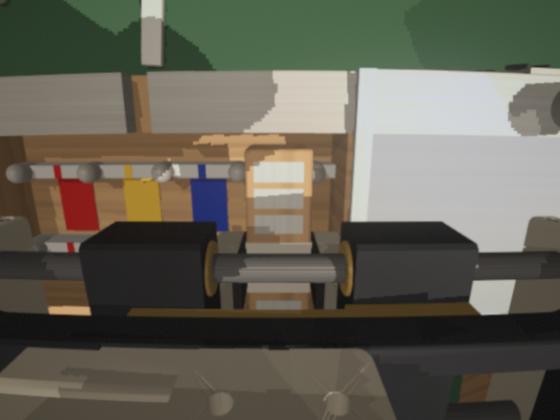

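```bash
python3 -c "
from h import *
s=snap('wrist')
for uv,z in [((238,172),.036),((162,172),.036),((90,172),.036),((20,172),.036),((319,172),.036),((333,200),.02),((334,180),.064),((352,180),.064)]: print(uv,to_tray(unproj(s,[uv],z)[0]))
"
```

```text
(238, 172) [-0.0316295  -0.07360859]
(162, 172) [-0.03180507 -0.12942382]
(90, 172) [-0.03212481 -0.18397956]
(20, 172) [-0.03261862 -0.23997066]
(319, 172) [-0.03160337 -0.01474994]
(333, 200) [-0.00646617 -0.00074121]
(334, 180) [-0.03102974 -0.00865275]
(352, 180) [-0.03104313  0.00293919]
```

Request:
play_rows(
  plan=[
    [0,-0.25,1.5,0,0,0],
    [0,0,2.0,0,0,0],
    [0,0,1.5,0,0,0],
    [0,0,1.0,0,0,0],
    [0,0,0.4,0,0,0],
    [0,0,0.3,0,0,0],
    [0,0,0,0,0,0],
    [0,0,0,0,0,0],
  ],
)

```text
clock: 16.85
tool_pos: [0.605, 0.1002, 0.0542]
orientation: [180.0, 0.0, 175.4]
force: [0.3, 0.8, -1.0]
opening: 0.0293
gripper_force: 30.0
```

Request:
play_rows(
  plan=[
    [0,0,0.15,0,0,0],
    [0,0,0.1,0,0,0],
    [0,0,0,0,0,0],
    [0,0,0,0,0,0],
  ],
)

```text
clock: 17.18
tool_pos: [0.605, 0.1003, 0.052]
orientation: [180.0, 0.1, 175.4]
force: [-1.8, 0.4, 4.6]
opening: 0.0301
gripper_force: 30.0
```

Contact with the rails shows as +4.6 N at the expected height. I'll release with a small opening and rise.

Request:
play_rows(
  grip=3.5,
  plan=[
    [0,0,0,0,0,0],
    [0,0,0,0,0,0],
    [0,0,0,0,0,0],
    [0,0,-0.5,0,0,0],
    [0,0,-1.5,0,0,0],
    [0,0,-3,0,0,0],
    [0,0,-3,0,0,0],
    [0,0,-3,0,0,0],
    [0,0,-3,0,0,0],
    [0,0,0,0,0,0],
  ],
)

```text
clock: 18.02
tool_pos: [0.6076, 0.1008, 0.1983]
orientation: [179.8, 0.5, 175.5]
force: [1.4, 1.2, 1.9]
opening: 0.035
gripper_force: 0.0
```

```bash
python3 -c "
from h import *
s=snap('wrist','w5.png')
print([(d['position'],to_tray(d['position']),d['score']) for d in spot_point('wrist','block_white')])
t=snap('top','t5.png')
for n in ['block_white','block_red']: print(n,[(d['position'],round(d['score'],2)) for d in spot_point('top',n)])
go([.4185,-.3865,.19],103.1)
cv2.imwrite('pics/c5.png',np.hstack([s['frame'][60:320,:,::-1][:, 100:460],cv2.resize(t['frame'][120:300,325:460,::-1],(195,260))]))
"
```

```text
[([0.6067, 0.1014, 0.0396], array([ 0.0020731 , -0.04427688]), 0.9)]
block_white [([0.6069, 0.1013, 0.0393], 0.61)]
block_red [([0.2615, -0.4707, 0.0167], 0.97), ([0.4155, -0.3841, 0.0145], 0.85), ([0.4822, -0.2545, 0.0153], 0.76), ([0.6006, 0.0454, 0.0284], 0.73), ([0.6558, -0.4543, 0.0165], 0.7), ([0.3093, -0.2271, 0.0144], 0.6)]
tcp [0.6038 0.0998 0.19  ] ang 85.4 open 0.0349 F [-0.6 -0.5  0.3] turn -17.7 tilt [-0.11 -0.03] shift [np.float64(29.07), np.float64(-43.17), np.float64(-0.0)]
```

View pics/c5.png

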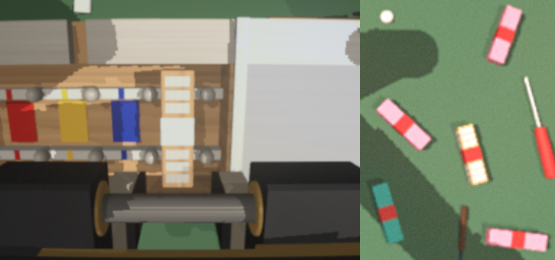

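The white block lies in its bay, between the posts at crop (148,95) and (208,95). The red pine block is unmoved. Going to red.

Request:
play_rows(
  grip=6,
  plan=[
    [0,0,0,0,0,-5.9],
    [0,0,0,0,0,-5.9],
    [0,0,0,0,0,-5.9],
    [2.08,-3.08,0,0,0,0],
    [2.08,-3.08,0,0,0,0],
    [2.08,-3.08,0,0,0,0],
    [2.08,-3.08,0,0,0,0],
    [2.08,-3.08,0,0,0,0],
    [2.08,-3.08,0,0,0,0],
    [2.08,-3.08,0,0,0,0],
    [2.08,-3.08,0,0,0,0],
    [2.08,-3.08,0,0,0,0],
    [2.08,-3.08,0,0,0,0],
    [2.08,-3.08,0,0,0,0],
    [2.08,-3.08,0,0,0,0],
    [2.08,-3.08,0,0,0,0],
    [2.08,-3.08,0,0,0,0],
    [0,0,0,0,0,0],
    [0,0,0,0,0,0],
  ],
)

```text
clock: 19.85
tool_pos: [0.417, -0.3873, 0.1894]
orientation: [179.9, -0.1, -167.1]
force: [-0.0, 0.1, -0.4]
opening: 0.0596
gripper_force: 0.0
```

```bash
python3 -c "
from h import *
s=snap('wrist','w6.png')
print([(d['position'],d['score']) for d in spot_point('wrist','block_red')],proj(s,[[.4185,-.3865,.03]]))
go([.4185,-.3865,.026],103.1)
"
```

```text
[([0.4193, -0.3821, 0.0106], 0.98), ([0.2615, -0.4716, 0.0173], 0.88), ([0.312, -0.2238, 0.0179], 0.74)] [[278.26331928 193.55732537]]
tcp [ 0.4181 -0.3857  0.19  ] ang 103.06 open 0.0601 F [0.9 0.6 0.6] turn -0.04 tilt [-0.1   0.06] shift [np.float64(-0.02), np.float64(-0.09), np.float64(16.4)]
```

View pics/w6.png

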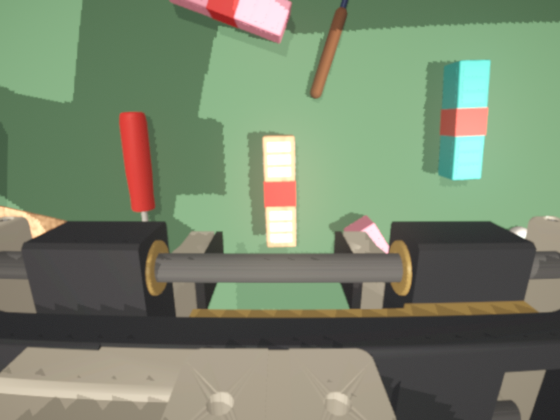

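The red block is at (280,193), square between the fingers. Descending.

Request:
play_rows(
  plan=[
    [0,0.05,2.5,0,0,0],
    [0,0,2.5,0,0,0],
    [0,0,2.5,0,0,0],
    [0,0,2.5,0,0,0],
    [0,0,2.5,0,0,0],
    [0,0,2.0,0,0,0],
    [0,0,1.2,0,0,0],
    [0,0,0.7,0,0,0],
    [0,0,0,0,0,0],
    [0,0,0,0,0,0],
  ],
)

```text
clock: 20.78
tool_pos: [0.4191, -0.3848, 0.0272]
orientation: [180.0, -0.0, -166.8]
force: [0.3, -0.6, 0.6]
opening: 0.0603
gripper_force: 0.0
```

Request:
play_rows(
  grip=2,
  plan=[
    [0,0,0,0,0,0],
    [0,0,0,0,0,0],
    [0,0,0,0,0,0],
    [0,0,0,0,0,0],
    [0,0,0,0,0,0],
    [0,0,0,0,0,0],
    [0,0,0,0,0,0],
  ],
)

```text
clock: 21.37
tool_pos: [0.4187, -0.3856, 0.0275]
orientation: [-180.0, 0.0, -166.9]
force: [-1.2, 0.5, 3.8]
opening: 0.0299
gripper_force: 29.8
```

Request:
play_rows(
  plan=[
    [0,0,-1.0,0,0,0],
    [0,0,-2.0,0,0,0],
    [0,0,-2.5,0,0,0],
    [0,0,-2.5,0,0,0],
    [0,0,-1.5,0,0,0],
    [0,0,0,0,0,5.9],
    [0,0,0,0,0,5.9],
    [0,0,0,0,0,5.9],
    [0,0,0,0,0,0],
  ],
)

```text
clock: 22.12
tool_pos: [0.4184, -0.3854, 0.1227]
orientation: [180.0, 0.0, 175.1]
force: [-0.1, -0.0, -0.8]
opening: 0.0296
gripper_force: 29.8
```

```bash
python3 -c "
from h import *
print(get_obs()['gripper_force']);go([*tray(0,-.2135),.12],85.4)"
```

```text
29.811666011810303
tcp [ 0.4184 -0.3854  0.1227] ang 85.13 open 0.0296 F [-0.1 -0.  -0.8] turn -0.27 tilt [ 0.02 -0.  ] shift [np.float64(-14.65), np.float64(33.11), np.float64(0.27)]
```

Request:
play_rows(
  plan=[
    [-0.5,1.1,0,0,0,-0.3],
    [-1.2,2.7,0,0,0,0],
    [-1.2,2.7,0,0,0,0],
    [-1.2,2.7,0,0,0,0],
    [-1.2,2.7,0,0,0,0],
    [-1.2,2.7,0,0,0,0],
    [-1.2,2.7,0,0,0,0],
    [-1.2,2.7,0,0,0,0],
    [-1.2,2.7,0,0,0,0],
    [-1.2,2.7,0,0,0,0],
    [-1.2,2.7,0,0,0,0],
    [-1.2,2.7,0,0,0,0],
    [-0.9,2.2,0,0,0,0],
    [0,0,0,0,0,0],
    [0,0,0,0,0,0],
    [0,0,0,0,0,0],
  ],
)

```text
clock: 23.45
tool_pos: [0.5885, -0.067, 0.1219]
orientation: [-180.0, -0.0, 175.9]
force: [0.2, 0.3, -0.5]
opening: 0.0297
gripper_force: 29.8
```

```bash
python3 -c "
from h import *
s=snap('wrist','w7.png')
print(get_obs()['gripper_force'],[d['position'] for d in spot_point('wrist','block_red')]);go([*tray(0,-.2135),.0535],85.4)"
```

```text
29.810016453266144 [[0.5892, -0.0637, 0.1059]]
tcp [ 0.5884 -0.0678  0.122 ] ang 85.75 open 0.0297 F [-0.5 -0.6 -1.2] turn 0.35 tilt [-0.02 -0.  ] shift [np.float64(-0.25), np.float64(0.09), np.float64(6.85)]
```

View pics/w7.png

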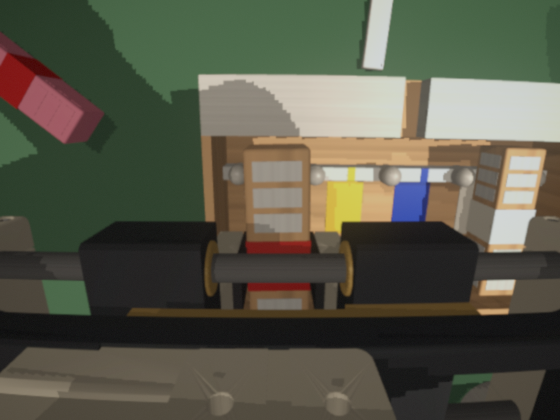

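The red block is centred between the posts at (237,172) and (316,172). Lowering.

Request:
play_rows(
  plan=[
    [-0.2,0.1,1.5,0,0,0.3],
    [0,0,2.0,0,0,0],
    [0,0,1.5,0,0,0],
    [0,0,1.0,0,0,0],
    [0,0,0.4,0,0,0],
    [0,0,0.3,0,0,0],
    [0,0,0,0,0,0],
    [0,0,0,0,0,0],
  ],
)

```text
clock: 24.22
tool_pos: [0.5915, -0.0666, 0.0558]
orientation: [180.0, 0.1, 175.4]
force: [-0.0, 0.6, 0.0]
opening: 0.0299
gripper_force: 29.8
```

Request:
play_rows(
  plan=[
    [0,0,0.15,0,0,0],
    [0,0,0,0,0,0],
    [0,0,0,0,0,0],
  ],
)

```text
clock: 24.47
tool_pos: [0.5912, -0.0664, 0.054]
orientation: [180.0, 0.0, 175.4]
force: [-0.0, 0.2, -0.4]
opening: 0.0298
gripper_force: 29.8
```

Request:
play_rows(
  plan=[
    [0,0,0.1,0,0,0],
    [0,0,0.05,0,0,0],
    [0,0,0,0,0,0],
    [0,0,0,0,0,0],
  ],
)

```text
clock: 24.8
tool_pos: [0.5913, -0.0664, 0.0534]
orientation: [180.0, 0.1, 175.4]
force: [-3.5, 1.8, 9.5]
opening: 0.0304
gripper_force: 29.8
```

Request:
play_rows(
  grip=3.8,
  plan=[
    [0,0,0,0,0,0],
    [0,0,0,0,0,0],
    [0,0,0,0,0,0],
    [0,0,-0.5,0,0,0],
    [0,0,-1.5,0,0,0],
    [0,0,-3,0,0,0],
    [0,0,-3,0,0,0],
    [0,0,-3,0,0,0],
    [0,0,-3,0,0,0],
    [0,0,-3,0,0,0],
    [0,0,-2,0,0,0],
    [0,0,0,0,0,0],
  ],
)

```text
clock: 25.8
tool_pos: [0.5932, -0.0666, 0.2478]
orientation: [180.0, 0.5, 175.4]
force: [1.1, -0.6, 0.7]
opening: 0.0379
gripper_force: 0.0
```

```bash
python3 -c "
from h import *
s=snap('wrist','w8.png')
for b in ['white','red']: print([(d['position'][2],to_tray(d['position']),d['score']) for d in spot_point('wrist','block_'+b)])
t=snap('scene','s8.png')
go([*(np.array([.5398,.2864])),.24],85.4)
cv2.imwrite('pics/c8.png',np.vstack([s['frame'][60:270,:,::-1],cv2.resize(t['frame'][200:350,200:400,::-1],(560,390))[:380]]))
"
```

```text
[(0.0393, array([ 0.00322389, -0.04237802]), 0.95)]
[(0.0133, array([-0.10000076, -0.40627481]), 0.69), (0.0387, array([ 0.00090339, -0.20609688]), 0.68)]
tcp [ 0.5903 -0.0665  0.2412] ang 85.4 open 0.038 F [-0.2  0.7 -0. ] turn -0.0 tilt [-0.09  0.01] shift [np.float64(7.87), np.float64(34.77), np.float64(0.12)]
```

View pics/c8.png

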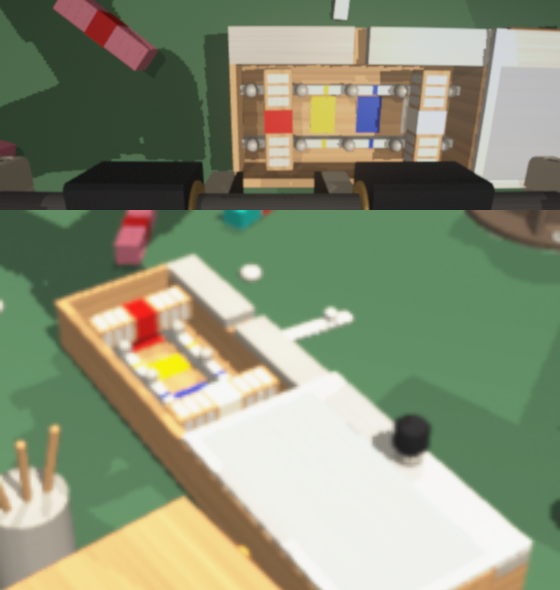

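Both blocks lie flat in their bays, red at crop (278,120) and white at (430,120). Now to close the cover.

Request:
play_rows(
  grip=6.5,
  plan=[
    [0.66,2.9,0,0,0,0],
    [0.66,2.9,0,0,0,0],
    [0.66,2.9,0,0,0,0],
    [0.66,2.9,0,0,0,0],
    [0.66,2.9,0,0,0,0],
    [0.66,2.9,0,0,0,0],
    [0.66,2.9,0,0,0,0],
    [0.66,2.9,0,0,0,0],
    [0.66,2.9,0,0,0,0],
    [0.66,2.9,0,0,0,0],
    [0.66,2.9,0,0,0,0],
    [0.66,2.9,0,0,0,0],
    [0,0,0,0,0,0],
    [0,0,0,0,0,0],
    [0,0,0,0,0,0],
  ],
)

```text
clock: 27.25
tool_pos: [0.5394, 0.2864, 0.2407]
orientation: [-179.9, -0.1, 175.4]
force: [-0.1, -1.8, -0.1]
opening: 0.065
gripper_force: 0.0
```

```bash
python3 -c "
from h import *
s=snap('wrist','w9.png')
print([(d['position'],d['score']) for d in spot_point('wrist','knob')])
go([.5398,.2864,.104],85.4)"
```

```text
[([0.5426, 0.2898, 0.0989], 0.87), ([0.4361, 0.0252, 0.0029], 0.43)]
tcp [0.5398 0.2858 0.2414] ang 85.36 open 0.0651 F [-0.3 -0.6 -0.5] turn -0.04 tilt [-0.05 -0.05] shift [np.float64(0.01), np.float64(0.06), np.float64(13.74)]
```

Request:
play_rows(
  plan=[
    [0,0.05,2.5,0,0,0],
    [0,0,2.5,0,0,0],
    [0,0,2.5,0,0,0],
    [0,0,2.5,0,0,0],
    [0,0,2.0,0,0,0],
    [0,0,1.2,0,0,0],
    [0,0,0.5,0,0,0],
    [0,0,0,0,0,0],
    [0,0,0,0,0,0],
  ],
)

```text
clock: 28.1
tool_pos: [0.5404, 0.2869, 0.1056]
orientation: [180.0, 0.0, 175.4]
force: [-0.3, 0.1, 0.5]
opening: 0.0652
gripper_force: 0.0
```

Request:
play_rows(
  grip=2.5,
  plan=[
    [0,0,0,0,0,0],
    [0,0,0,0,0,0],
    [0,0,0,0,0,0],
    [0,0,0,0,0,0],
    [0,0,0,0,0,0],
    [0,0,0,0,0,0],
    [0,0,0,0,0,0],
    [0,0,0,0,0,0],
  ],
)

```text
clock: 28.77
tool_pos: [0.5399, 0.287, 0.1053]
orientation: [-180.0, -0.0, 175.4]
force: [-1.2, -1.9, 3.5]
opening: 0.0311
gripper_force: 30.0
```

Request:
play_rows(
  plan=[
    [0,0,-0.5,0,0,0],
    [0,0,-0.5,0,0,0],
    [0,0,-0.35,0,0,0],
    [0,0,0,0,0,0],
    [0,0,0,0,0,0],
  ],
)

```text
clock: 29.18
tool_pos: [0.5399, 0.2869, 0.1182]
orientation: [-180.0, -0.0, 175.4]
force: [5.9, -1.8, -9.5]
opening: 0.0311
gripper_force: 30.0
```

Request:
play_rows(
  plan=[
    [0,-0.5,0,0,0,0],
    [0,-1.0,0,0,0,0],
    [0,-1.5,0,0,0,0],
    [0,-1.5,0,0,0,0],
    [0,-1.5,0,0,0,0],
    [0,-1.5,0,0,0,0],
    [0,-1.5,0,0,0,0],
    [0,-1.5,0,0,0,0],
    [0,-1.5,0,0,0,0],
    [0,-1.5,0,0,0,0],
    [0,-1.5,0,0,0,0],
    [0,-1.5,0,0,0,0],
    [0,-1.5,0,0,0,0],
    [0,-1.5,0,0,0,0],
    [0,-1.5,0,0,0,0],
    [0,-1.5,0,0,0,0],
    [0,-1.5,0,0,0,0],
    [0,-1.0,0,0,0,0],
    [0,-0.7,0,0,0,0],
    [0,0,0,0,0,0],
  ],
)

```text
clock: 30.85
tool_pos: [0.5193, 0.029, 0.1189]
orientation: [-180.0, 0.0, 175.3]
force: [6.1, -0.9, -9.5]
opening: 0.0313
gripper_force: 30.0
```

```bash
python3 -c "
from h import *
print(get_obs()['gripper_force']);go([.5187,.0226,.104],85.4)"
```

```text
29.998347284272313
tcp [0.5193 0.029  0.1189] ang 85.35 open 0.0313 F [ 6.1 -0.9 -9.5] turn -0.05 tilt [ 0.04 -0.02] shift [np.float64(0.01), np.float64(-0.64), np.float64(1.49)]
```

Request:
play_rows(
  plan=[
    [0,-0.4,0,0,0,0],
    [0,-0.35,0,0,0,0],
    [0,0,0,0,0,0],
    [0,0,0.5,0,0,0],
    [0,0,0.5,0,0,0],
    [0,0,0.4,0,0,0],
    [0,0,0,0,0,0],
    [0,0,0,0,0,0],
  ],
)

```text
clock: 31.52
tool_pos: [0.5189, 0.0231, 0.1051]
orientation: [-180.0, 0.0, 175.4]
force: [0.5, -1.2, 3.0]
opening: 0.031
gripper_force: 30.0
```

Request:
play_rows(
  grip=6.5,
  plan=[
    [0,0,0,0,0,0],
    [0,0,0,0,0,0],
    [0,0,0,0,0,0],
    [0,0,0,0,0,0],
    [0,0,0,0,0,0],
    [0,0,-2,0,0,0],
    [0,0,-3,0,0,0],
    [0,0,-3,0,0,0],
    [0,0,-3,0,0,0],
    [0,0,-3,0,0,0],
    [0,0,0,0,0,0],
    [0,0,0,0,0,0],
  ],
)

```text
clock: 32.52
tool_pos: [0.5195, 0.024, 0.2464]
orientation: [179.9, 0.2, 175.4]
force: [-0.3, -0.6, -1.6]
opening: 0.0647
gripper_force: 0.0
```

```bash
python3 -c "
from h import *
s=snap('wrist','w10.png');t=snap('scene','s10.png')
for c in ['wrist','scene']:
  print([(d['position'],d['score']) for d in spot_point(c,'knob')])
  for b in ['white','red']: print(b,[(d['position'],to_tray(d['position']),d['score']) for d in spot_point(c,'block_'+b)][:6])
cv2.imwrite('pics/c10.png',np.vstack([s['frame'][60:270,:,::-1],cv2.resize(t['frame'][150:350,180:460,::-1],(532,380))[:, :560] if 0 else cv2.resize(t['frame'][160:340,190:440,::-1],(560,390))]))
"
```

```text
[([0.5226, 0.0217, 0.1005], 0.64)]
white []
red [([0.4758, -0.2527, 0.0123], array([-0.09987994, -0.40776993]), 0.8), ([0.3105, -0.2225, 0.0174], array([-0.26707537, -0.39098245]), 0.75)]
[([0.519, 0.0206, 0.1003], 0.41)]
white []
red [([0.3125, -0.2212, 0.01], array([-0.26518658, -0.38952558]), 0.74), ([0.2514, -0.3697, 0.001], array([-0.31412684, -0.54246449]), 0.74), ([0.6522, -0.4605, 0.015], array([ 0.09268454, -0.60068629]), 0.73), ([0.4726, -0.2533, 0.0138], array([-0.10302121, -0.40862573]), 0.52), ([0.2552, -0.4659, 0.0137], array([-0.30259058, -0.63804585]), 0.48)]
```

View pics/c10.png

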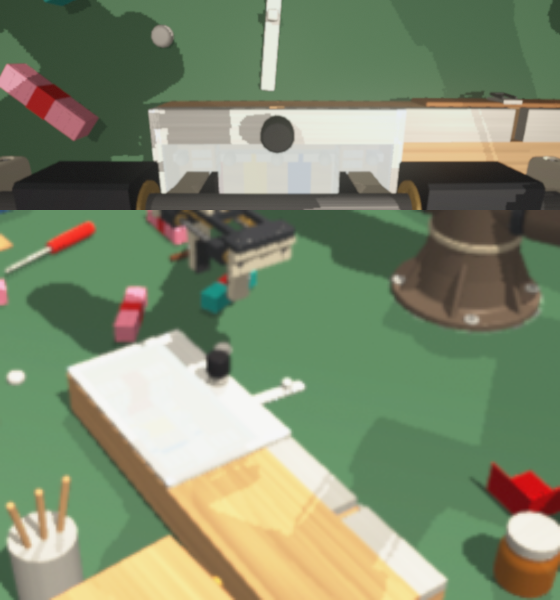

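The cover is shut and the knob is down, at z≈0.100 and in its original shut position. Handing in.

```bash
python3 -c "
from plant import *
print(close_job())"
```

```text
the job is handed in; nothing more can be done
None
```

I opened the cover, laid the white and red blocks (the only two on the table) flat in their own bays, shut the cover with the plunger home, and handed the job in at about 33 s; no verdict came back.

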